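# Tip two specimen boxes to find the stamped one and push it to the dispatch line

### The arm

A 7-joint arm with a two-finger parallel gripper is mounted at the origin on the work surface. World frame = base frame: x ahead of the robot, y to its left, z up, the work surface at z = 0. Lengths are in mm, angles in rad, forces in N, time in s.
With the tool pointing down it reaches from about 425 to 1025 mm from the base axis. Payload 3.6 kg.
Tool frame: the origin (TCP) lies between the finger pads; the fingertips stand 11 mm ahead of it and the grasp point (between the pads) lies 8 mm behind it; z points along the fingers, y is the line along which they close (so a half turn about z gives the same grasp; the last joint's range is limited). The gripper opens to 85 mm and grips with 20 to 120 N. Pads are 22 mm wide; open, the fingers measure 114 mm over their backs; the gripper's body (76 mm by 85 mm) begins 54 mm behind the grasp point. The pads swing forward as they close: fully open they stand 13 mm farther back than shut.
Start: joints at [1.046, 0.591, 0.048, 1.609, -0.033, 0.943, -0.034], TCP at [303.419, -658.458, 242.302] pointing down, gripper open.
Joint ranges: [-2.69, 2.69], [-0.47, 2.24], [-1.27, 1.36], [0.19, 2.51], [-1.53, 4.68], [0.08, 2.07], [-3.09, 3.09]. Speed limits (rad/s): [2.57, 2.57, 3.14, 3.14, 3.14, 3.14, 3.14].

### API

Orientations are given as [roll, pitch, yaw] about the fixed x, y, z axes, in that order (R = Rz(yaw) Ry(pitch) Rx(roll)).
In Python, from plant import readout, eyes, robot gives the robot as it stands.
- The arm moves only by the shell command python3 -m crank 'ROWS'. ROWS is JSON, one flat list of numbers, 7 for each row, row after row: the turn, a rotation vector about the tool's x, y, z in rad, then the shift along the tool's x, y, z in m, then the opening in per cent of the stroke, from 0 (shut) to 100 (fully open). In form: [ax, ay, az, dx, dy, dz, fingers, ax, ay, az, dx, dy, dz, fingers, ...]. A call has 1 to 20 rows; each row shifts and turns the commanded pose from where the row before left it, along the tool's axes as they then stand; what a row does not reach is not made up. A row lasts 1/8 s, in which the tool goes at most 62.5 mm and 10.7 degrees, less where a joint would pass 70% of its speed; a pose out of reach is approached as far as the arm can. A call is refused whole if a number of a shift passes 0.0625 or a number of a turn 0.188, either way. A call with a gripper value outside its range is refused whole. The fingers move at their own pace and stop on an object; the grip force is fixed at half the most. Time passes only in rows, so rows that do not move let the fingers close. It gives the time, the measured TCP pose, the force, the opening and the grip force at its end, in the units of the state.
- readout.sense(): the state, without advancing time (a new reading comes with each control period).
- eyes.camera(name): name is "scene" or "top"; returns (picture, depth): 384x512x3 uint8, red, green, blue; 384x512 float32, mm along the optical axis (not along the pixel's ray), 0 where there is no reading.
- eyes.camera_info(name): a dict with "fx", "fy", "cx", "cy" (pixels), "k1" (the pictures are not rectified: a ray, as slopes to the right and down, at radius r is drawn at 1 + k1 r^2 times it, then the intrinsics apply), "R" (3x3) and "t" (3): a world point X has camera coordinates R X + t. Camera axes: x right, y down, z forward; pixel columns grow to the right and rows downward; lengths in mm; the calibration is good to about 2 mm. A picture is of the moment at which its call begins. camera_info takes no time and is no camera call.
- robot.close_job(): hands the job in; it is judged then, once.
Trained networks look in the newest picture that a camera, given by its name, has taken for a name from the list of things; names that differ only in an ending like _2 or _b are one class to them, and where a whole thing is asked for, a point or a joint stands for the part that bears it (a point fixed in the world has none). Each returns a list of dicts, best first, with "p" (0 to 1); they miss things now and then, are a little off and sometimes report something else, mostly with a low value. They report only what shows in the picture. A call takes as long as a camera call. They do not tell look-alikes from the thing itself.
- eyes.masks_of(camera, thing): "region" (384x512 bool, what is visible of it) and "extent" ([left, top, right, bottom] in pixels, round what is visible of it).
The state is a dict: "clock": time; "joint_pos": joint angles; "joint_velocities": joint speeds; "joint_torque": joint torques, N m; "tool_pos": TCP position; "tcp_rot": TCP orientation; "contact_force": force on the tool from outside, world axes, zero at the start; "torque": the same for the moment, N m; "opening": finger opening in mm; "gripper_force": force on a finger pad.
Only numpy, scipy, OpenCV 4.12 (cv2) and the standard library are available. Lean on these libraries where they do the work, as an engineer would, in place of code of your own. Each camera call takes 0.05 s, during which the arm holds its last target. There are 200 camera calls.

### The job

Two identical specimen transport boxes stand on the laboratory bench, and one of them has the check stamp (a dark ring with a tick) inked on its underside: with just the fingertips or the outside of the fingers, never lifting a box off the bench, tip up first the box on the robot's left and then the one on its right, each steeply, by about 55 degrees, on a bottom edge so that its underside can be seen, pause a moment, and let it gently back down on its base before going on. Then push the stamped box along the bench, away from the robot, up to the dispatch line (the strip of white tape), so that it stands upright with its front bottom edge on the tape and square to it. Leave the other box standing where it was, and do not disturb the other things on the bench.

Things in the scene. Friction and masses are not known exactly. Their poses are not given: they have to be found in the camera images.
- box_stamped: The box stamped underneath (84 mm ring and tick); left or right by chance. Outside like the other: white tub 110 (x) by 136 mm (y), z 0.006 to 0.074; blue lid flush with it, to 0.096 (panel and folded handle to 0.101); flat upright faces. Origin: bench level under its centre; x away from the robot (yaw 0.1 to 0.5), z up. Tipped towards the robot it shows its underside to a camera at the far side.
- box_plain: The box blank underneath, else the same. Both: about 0.6 kg, centre of mass 26 mm up: falls back by itself from tips under 59 degrees, goes over beyond 63. Pressed level on the lid (z over 0.075) of a broad face (+-x) it pivots on the rubber feet at the opposite side, 53 mm from centre, hardly sliding; pushed 20 to 40 mm above the bench it slides upright. Too big to grip.
- line: The dispatch line: strip of white marking tape stuck flat on the dark bench beyond the boxes, 38 mm wide and 620 mm long, 0.6 mm thick. Origin at its middle on the bench; y along the strip, x across it, pointing away from the robot; yaw 0.1 to 0.3.
- ink_stamp: Bystander: hand stamp with a square black foot of 34 mm and a wooden knob, 66 mm high, standing at the left. Origin: centre of its underside.
- reagent: Bystander: amber bottle, 48 mm across and 105 mm high, standing at the right. Origin: centre of its underside.
- tip_box: Bystander: box of pipette tips, white with a clear cover, 82 by 120 by 70 mm high, standing at the left. Origin: centre of its underside.
- pot: Bystander: empty white sample pot, 54 mm across and 55 mm high, standing at the far right. Origin: centre of its underside.
Mind the look-alikes: they are no part of the job. Leave any green look-alike of the box_stamped alone.

How it is judged:
By the outcome, as a careful person would: the job done as asked, in the order asked, and still so for the second after the job is handed in, with the robot touching nothing.
It also fails if it takes over 72 s, if anything falls off the work surface, if the arm or the gripper's body presses on something with over 40 N, if the wrist force passes 120 N, or if a joint passes its speed limit or range.

## Working session

There is one attempt and no reset: what is moved stays moved. The work goes in short steps, Python scripts to look and compute and a shell command to move; the robot and the scene stay as the last step left them, time stands still between calls to the robot, and variables do not carry over. Pictures are saved under pics/ and viewed, at most 10 in all, crops included, and the job is handed in when it is done.

```bash
ls; mkdir -p pics; cat > h.py <<'E'
import numpy as np,cv2
from plant import readout,eyes,robot
def cloud(name,depth):
    c=eyes.camera_info(name);R=np.array(c["R"]);t=np.array(c["t"]).ravel()
    v,u=np.mgrid[0:384,0:512].astype(float)
    K=np.array([[c["fx"],0,c["cx"]],[0,c["fy"],c["cy"]],[0,0,1]])
    xd=(u-c["cx"])/c["fx"];yd=(v-c["cy"])/c["fy"]
    x,y=xd.copy(),yd.copy()
    for _ in range(20):
        s=1+c["k1"]*(x*x+y*y);x=xd/s;y=yd/s
    P=np.stack([x*depth,y*depth,depth],-1)
    return (P-t)@R
E
python3 - <<'E'
from h import *
for n in("scene","top"):
    p,d=eyes.camera(n);cv2.imwrite(f"pics/{n}0.png",cv2.resize(p[:,:,::-1],(768,576)) if n=="top" else cv2.resize(p[:,:,::-1],(768,576)))
    np.savez(f"{n}0.npz",p=p,d=d)
    c=eyes.camera_info(n);print(n,{k:np.round(v,3).tolist() for k,v in c.items() if k!="name"} if 1 else 0)
    C=cloud(n,d)
    for th in("box_stamped","line","ink_stamp","reagent","tip_box","pot"):
        for m in eyes.masks_of(n,th):
            r=m["region"]&(d>0)
            if r.sum()<5: continue
            q=C[r]
            z=q[:,2];top=q[z>np.percentile(z,95)-8] 
            (cx,cy),(w,h),a=cv2.minAreaRect(top[:,:2].astype(np.float32))
            print(n,th,round(m["p"],2),m["extent"],"ztop",round(np.percentile(z,95)),"rect",round(cx),round(cy),round(w),round(h),round(a,1),"med",np.median(q,0).round())
print(readout.sense())
E
```

```text
pics
scene {'fx': 350.968, 'fy': 350.968, 'cx': 257.696, 'cy': 190.485, 'k1': 0.009, 'R': [[-0.492, 0.87, -0.004], [0.572, 0.32, -0.755], [-0.656, -0.374, -0.655]], 't': [326.052, -329.873, 1424.257]}
scene box_stamped 0.67 [280.3, 150.5, 339.4, 204.1] ztop 100 rect 526 97 114 136 10.2 med [568. 106.  91.]
scene line 0.73 [118.5, 192.7, 337.1, 232.5] ztop 3 rect 752 -64 100 619 17.9 med [736. -93.   1.]
scene ink_stamp 0.52 [372.6, 234.5, 392.7, 259.6] ztop 64 rect 654 349 22 19 54.7 med [658. 349.  22.]
scene reagent 0.66 [175.4, 117.0, 188.3, 146.1] ztop 98 rect 501 -384 12 17 90.0 med [ 511. -380.   57.]
scene tip_box 0.76 [387.3, 172.5, 441.6, 221.7] ztop 71 rect 452 366 85 122 10.7 med [481. 370.  67.]
scene pot 0.89 [121.1, 149.2, 144.1, 172.7] ztop 55 rect 700 -437 55 51 67.5 med [ 704. -428.   38.]
top {'fx': 413.056, 'fy': 413.056, 'cx': 255.685, 'cy': 187.46, 'k1': -0.155, 'R': [[-0.003, -1.0, 0.002], [-0.993, 0.003, -0.116], [0.116, -0.002, -0.993]], 't': [-0.515, 612.104, 1258.88]}
top box_stamped 0.95 [165.8, 103.0, 224.7, 157.9] ztop 102 rect 795 187 140 109 46.2 med [7
[... 865 characters left out ...]
9112065,  0.04838819,  1.60849855, -0.03331612,
        0.94271247, -0.03367717]), 'joint_velocities': array([ 1.42272881e-03,  7.87088879e-05,  9.19228978e-04, -1.93434158e-04,
        7.65865651e-05,  1.08837529e-04, -5.99971373e-04]), 'joint_torque': array([-3.55219463e-04, -5.48453665e+01,  1.54538702e+00, -1.98487544e+01,
        9.27628455e-03,  1.51944947e-03, -2.24886332e-05]), 'tool_pos': array([ 303.42787552, -658.4545727 ,  242.35996926]), 'tcp_rot': array([ 3.14152588e+00, -6.48679021e-07,  4.31849195e-01]), 'contact_force': array([-0.41107713, -0.20952281, -0.32144792]), 'torque': array([ 0.04853146, -0.0123978 ,  0.00811099]), 'gripper_force': 0.0, 'opening': 85.50627556167166}
```

View pics/top0.png

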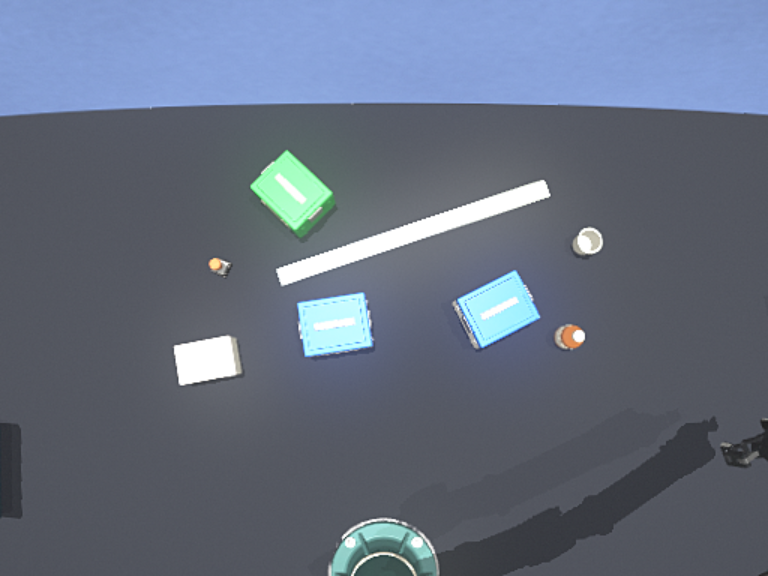

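View pics/scene0.png

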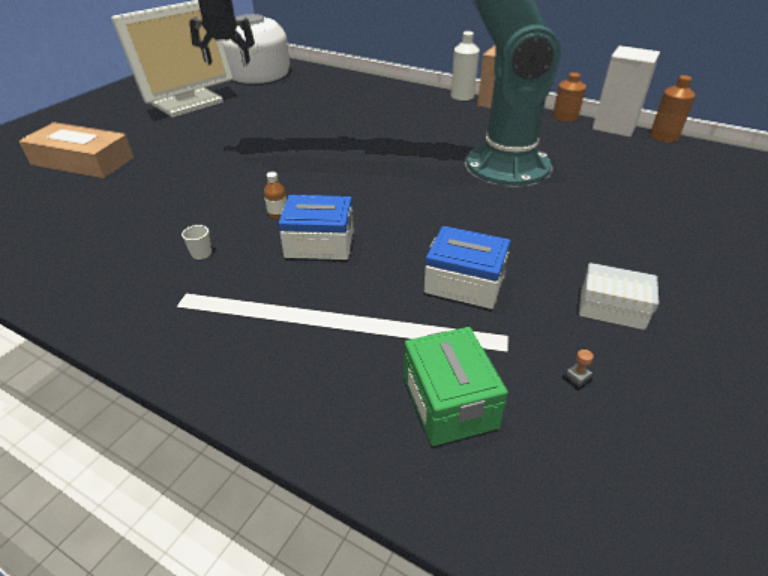

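Top view, in 768-px picture coordinates: there are three box-like candidates. The blue boxes at (335,323) and (497,309) fit the description (white tub, blue lid). The one at (290,193) is the green look-alike, which I'll leave alone. Next I'll measure precisely and check an enlarged crop.

```bash
python3 - <<'E'
from h import *
im=[]
for n in("top","scene"):
    f=np.load(f"{n}0.npz");p=f["p"];d=f["d"];C=cloud(n,d)
    hsv=cv2.cvtColor(p,cv2.COLOR_RGB2HSV)
    X=C[...,0];Y=C[...,1];Z=C[...,2]
    ws=(X>380)&(X<1000)&(abs(Y)<450)&(d>0)
    lid=ws&(Z>88)&(Z<110)
    blue=(hsv[...,0]>95)&(hsv[...,0]<130)&(hsv[...,1]>90)
    for nm,sel in(("L",(Y>0)),("R",Y<0)):
        m=(ws&(Z>88)&sel&(X<640)&(Y>-300)&(Y<250)).astype(np.uint8)
        k,l,s,_=cv2.connectedComponentsWithStats(m);i=1+s[1:,4].argmax();q=C[l==i]
        print(n,nm,s[i],cv2.minAreaRect(q[:,:2].astype(np.float32)),q.mean(0).round(1),np.percentile(q[:,2],[5,50,95]).round())
    m=(ws&(Z<12)&(hsv[...,1]<60)&(hsv[...,2]>150)&(X>600)).astype(np.uint8)
    k,l,s,_=cv2.connectedComponentsWithStats(m);i=1+s[1:,4].argmax();q=C[l==i]
    c,v=q[:,:2].mean(0),np.linalg.eigh(np.cov(q[:,:2].T))[1][:,1]
    w=(q[:,:2]-c)@np.array([-v[1],v[0]])
    print(n,"line",s[i],cv2.minAreaRect(q[:,:2].astype(np.float32)),c.round(1),"yaw",np.arctan2(-v[0],v[1]) if v[1]>0 else np.arctan2(v[0],-v[1]),np.percentile(w,[1,99]),q[:,2].mean())
    if n=="top": im=cv2.resize(p[90:260,150:400,::-1],(800,544),interpolation=cv2.INTER_CUBIC)
cv2.imwrite("pics/crop.png",im)
E
```

```text
top L [ 198  195   50   43 1714] ((520.4755859375, 97.11473083496094), (110.25385284423828, 143.56204223632812), 8.756474494934082) [520.1  96.8  97.6] [ 92.  98. 102.]
top R [ 304  180   52   52 1633] ((550.0636596679688, -230.10458374023438), (109.64299774169922, 142.6498565673828), 26.11320686340332) [ 550.  -227.3   98.1] [ 93.  98. 103.]
top line [ 184  120  183   71 2373] ((725.9382934570312, -70.56326293945312), (44.04602813720703, 625.169677734375), 18.75589370727539) [725.4 -69. ] yaw 0.3259017989233922 [-20.67737488  20.46935727] 0.3864959160537841
scene L [ 284  151   56   34 1256] ((524.6188354492188, 96.56080627441406), (115.75382995605469, 142.86521911621094), 10.267685890197754) [533.1 100.9  97.3] [ 91.  98. 101.]
scene R [186 130  48  23 930] ((554.1713256835938, -229.72592163085938), (115.25035095214844, 142.8905487060547), 27.52164077758789) [ 562.7 -222.3   97.3] [ 91.  98. 101.]
scene line [ 118  196  186   30 1683] ((742.3853759765625, -114.69268798828125), (43.17782974243164, 527.5075073242188), 18.80498695373535) [ 745.4 -123.5] yaw 0.3323257666303128 [-19.47892786  19.83169006] 0.629101451566125
```

View pics/crop.png

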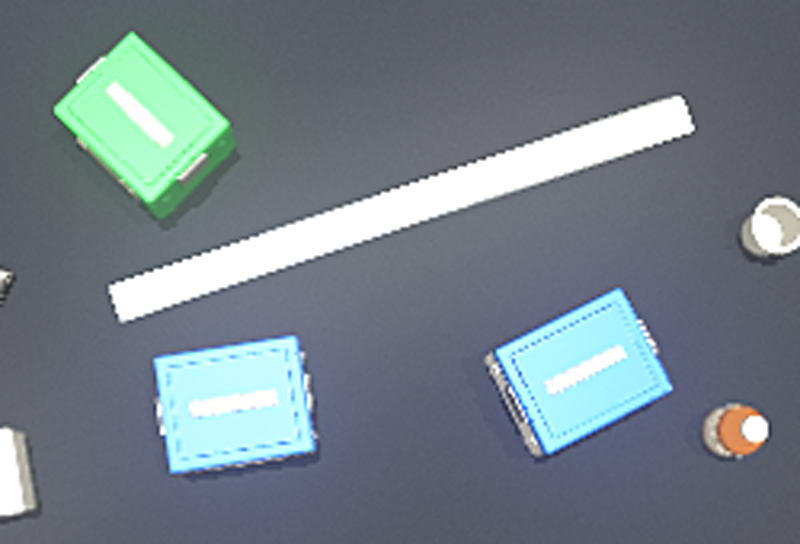

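The crop confirms two blue-lidded boxes on the robot's side of the line, at crop (235,405) and (580,372). The green one at (145,120) is left alone. Now I'll move behind the left box, fingers open and staying high.

```bash
python3 -m crank '[0,0,0.136,0,0,0,100, 0,0,0.136,0,0,0,100, 0,0,0,0.0247,-0.0418,0,100, 0,0,0,0.0247,-0.0418,0,100, 0,0,0,0.0247,-0.0418,0,100, 0,0,0,0.0247,-0.0418,0,100, 0,0,0,0.0247,-0.0418,0,100, 0,0,0,0.0247,-0.0418,0,100, 0,0,0,0.0247,-0.0418,0,100, 0,0,0,0.0247,-0.0418,0,100, 0,0,0,0.0247,-0.0418,0,100, 0,0,0,0.0247,-0.0418,0,100, 0,0,0,0.0247,-0.0418,0,100, 0,0,0,0.0247,-0.0418,0,100, 0,0,0,0.0247,-0.0418,0,100, 0,0,0,0.0247,-0.0418,0,100, 0,0,0,0.0247,-0.0418,0,100, 0,0,0,0.0247,-0.0418,0,100, 0,0,0,0.0247,-0.0418,0,100, 0,0,0,0,0,0,100]'
```

```text
clock: 3.2
tool_pos: [606.0, 116.2, 242.5]
tcp_rot: [-3.138, -0.002, 0.168]
contact_force: [0.5, 0.2, -0.8]
opening: 85.4
gripper_force: 0.0
```

```bash
python3 -m crank '[0,0,0,0,0.003,0.04,100, 0,0,0,0,0.002,0.04,100, 0,0,0,0,0,0.04,100, 0,0,0,0,0,0.038,100, 0,0,0,0,0,0,100, 0,0,0,0,0,0,100]'; python3 - <<'E'
from h import *
p,d=eyes.camera("scene");cv2.imwrite("pics/s1.png",cv2.resize(p[110:230,210:370,::-1],(800,600),interpolation=cv2.INTER_CUBIC))
E
```

```text
clock: 3.95
tool_pos: [606.5, 104.4, 85.5]
tcp_rot: [3.141, -0.002, 0.159]
contact_force: [-0.0, 0.2, 0.4]
opening: 85.6
gripper_force: 0.0
```

View pics/s1.png

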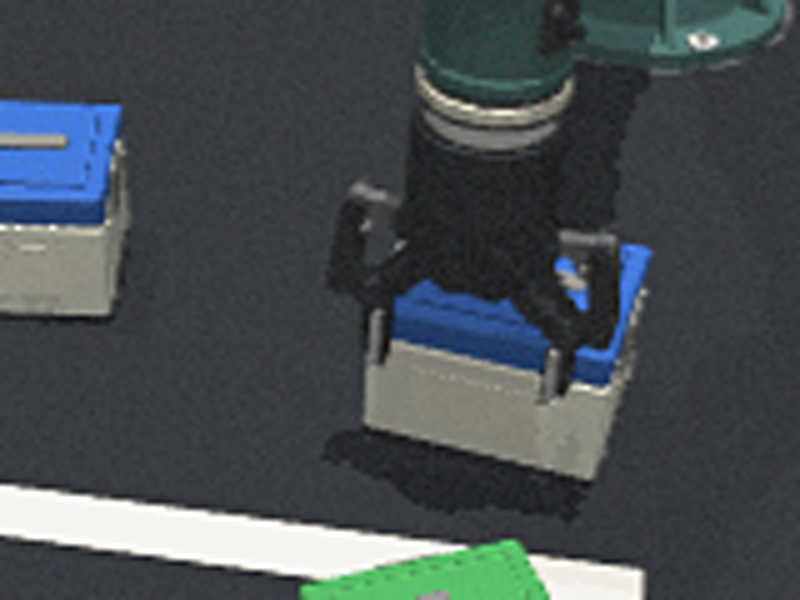

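The fingertips are at lid height in front of the far face, at crop (380,355) and (550,395), but about 6 mm off centre. I'll centre them and go to contact.

```bash
python3 -m crank '[0,0,0,-0.004,-0.003,0,100, 0,0,0,-0.005,-0.003,0,100, 0,0,0,-0.004,0,0,100, 0,0,0,-0.003,0,0,100, 0,0,0,-0.002,0,0,100, 0,0,0,0,0,0,100]';python3 -m crank '[0,0,0,-0.002,0,0,100, 0,0,0,-0.001,0,0,100, 0,0,0,0,0,0,100]'
```

```text
clock: 4.75
tool_pos: [587.1, 107.9, 84.3]
tcp_rot: [3.142, -0.0, 0.16]
contact_force: [-0.4, -0.3, -0.5]
opening: 85.7
gripper_force: 0.1
clock: 5.12
tool_pos: [586.3, 107.9, 85.1]
tcp_rot: [-3.141, -0.005, 0.159]
contact_force: [5.2, 0.1, 1.9]
opening: 85.5
gripper_force: 2.5
```

```bash
python3 -m crank '[0,0,0,-0.0039,0,-0.0045,100, 0,0,0,-0.0039,0,-0.0045,100, 0,0,0,-0.0043,0,-0.0042,100, 0,0,0,-0.0043,0,-0.0042,100, 0,0,0,-0.0047,0,-0.0038,100, 0,0,0,-0.0047,0,-0.0038,100, 0,0,0,-0.005,0,-0.0034,100, 0,0,0,-0.005,0,-0.0034,100, 0,0,0,-0.0053,0,-0.0029,100, 0,0,0,-0.0053,0,-0.0029,100, 0,0,0,-0.0055,0,-0.0025,100, 0,0,0,-0.0055,0,-0.0025,100, 0,0,0,-0.0057,0,-0.002,100, 0,0,0,-0.0057,0,-0.002,100, 0,0,0,0,0,0,100]'; cat > tilt.py <<'E'
import sys
from h import *
n=sys.argv[1];cx,cy,yaw=map(float,sys.argv[2:5])
p,d=eyes.camera("scene");C=cloud("scene",d)
c,s=np.cos(yaw),np.sin(yaw)
L=np.stack([(C[...,0]-cx)*c+(C[...,1]-cy)*s,-(C[...,0]-cx)*s+(C[...,1]-cy)*c,C[...,2]],-1)
hsv=cv2.cvtColor(p,cv2.COLOR_RGB2HSV)
# underside: pixels in box footprint region, brightish or any, not blue, above bench
m=(d>0)&(abs(L[...,1])<60)&(L[...,0]>-52)&(L[...,0]<70)&(L[...,2]>10)&(L[...,2]<75)
q=L[m];print(len(q))
A=np.c_[q[:,1],q[:,2],np.ones(len(q))]
w=np.ones(len(q),bool)
for _ in range(8):
    k=np.linalg.lstsq(A[w],q[w,0],rcond=None)[0];r=abs(A@k-q[:,0]);w=r<max(3,np.percentile(r,60))
print("plane x at z0",k[2],"tilt deg",np.degrees(np.arctan2(1,k[1])),"dx/dy",k[0],"frac",w.mean())
v,u=np.where(m);cy0=int(v.mean());cx0=int(u.mean())
cv2.imwrite(f"pics/{n}.png",cv2.resize(p[max(0,cy0-60):cy0+60,max(0,cx0-80):cx0+80,::-1],(640,480),interpolation=cv2.INTER_CUBIC))
E
python3 tilt.py tL 520.5 97 0.157
```

```text
clock: 7.0
tool_pos: [514.4, 96.3, 130.6]
tcp_rot: [3.141, 0.003, 0.16]
contact_force: [1.8, 1.6, 0.5]
opening: 85.5
gripper_force: 0.6
148
plane x at z0 57.711601380763945 tilt deg 111.4893688299577 dx/dy 0.0012763366397033603 frac 0.8783783783783784
```

View pics/tL.png

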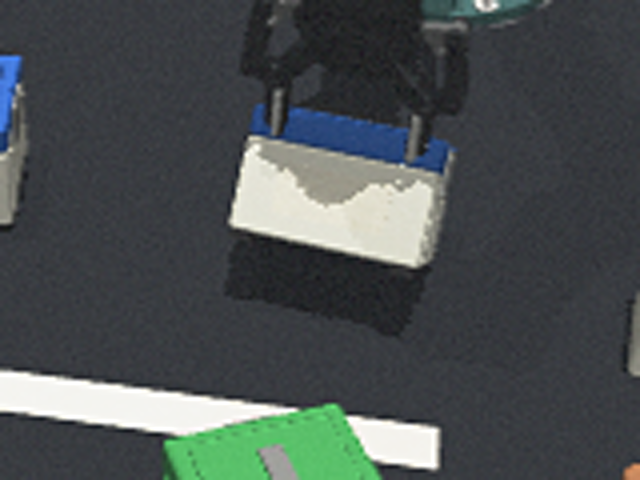

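At about 35° the far face is seen sloping (crop 250-450, 110-260) and the underside isn't visible yet. I'll fit the face plane instead.

```bash
cat > tilt.py <<'E'
import sys
from h import *
n=sys.argv[1];cx,cy,yaw=map(float,sys.argv[2:5])
p,d=eyes.camera("scene");C=cloud("scene",d)
c,s=np.cos(yaw),np.sin(yaw)
L=np.stack([(C[...,0]-cx)*c+(C[...,1]-cy)*s,-(C[...,0]-cx)*s+(C[...,1]-cy)*c,C[...,2]],-1)
m=(d>0)&(abs(L[...,1])<62)&(L[...,0]>-90)&(L[...,0]<75)&(L[...,2]>12)&(L[...,2]<160)&(p.max(-1)>100)
q=L[m];rng=np.random.default_rng(0);left=q
for j in range(2):
    best=None
    for _ in range(600):
        a,b,e=left[rng.choice(len(left),3,False)];nn=np.cross(b-a,e-a);l=np.linalg.norm(nn)
        if l<50: continue
        nn/=l;w=abs((left-a)@nn)<2.5
        if best is None or w.sum()>best.sum(): best=w
    I=left[best];o=I.mean(0);nn=np.linalg.svd(I-o,full_matrices=False)[2][2];nn*=np.sign(nn[0])
    print("plane n",nn.round(3),"elev deg",np.degrees(np.arcsin(nn[2])).round(1),"centre",o.round(),"zrange",np.percentile(I[:,2],[2,98]).round(),len(I),len(left))
    left=left[~best]
    if len(left)<150: break
v,u=np.where(m);cy0=int(v.mean());cx0=int(u.mean())
cv2.imwrite(f"pics/{n}.png",cv2.resize(p[max(0,cy0-45):cy0+45,max(0,cx0-60):cx0+60,::-1],(640,480),interpolation=cv2.INTER_CUBIC))
E
python3 tilt.py tL2 520.5 97 0.157
```

```text
plane n [ 0.809 -0.003  0.588] elev deg 36.0 centre [  8.   2. 103.] zrange [ 70. 138.] 1118 1394
plane n [ 0.81  -0.002  0.587] elev deg 35.9 centre [ 11.  -4. 104.] zrange [ 74. 139.] 119 276
```

```bash
python3 -m crank '[0,0,0,-0.0039,0,-0.001,100, 0,0,0,-0.0039,0,-0.001,100, 0,0,0,-0.0038,0,-0.001,100, 0,0,0,-0.004,0,-0.0007,100, 0,0,0,-0.004,0,-0.0006,100, 0,0,0,-0.0038,0,-0.0006,100, 0,0,0,-0.004,0,-0.0003,100, 0,0,0,-0.004,0,-0.0003,100, 0,0,0,-0.004,0,-0.0003,100, 0,0,0,-0.004,0,0,100, 0,0,0,-0.004,0,0,100, 0,0,0,-0.003,0,0,100, 0,0,0,0,0,0,100, 0,0,0,0,0,0,100]';python3 tilt.py tL3 520.5 97 0.157
```

```text
clock: 8.85
tool_pos: [470.4, 89.3, 136.7]
tcp_rot: [-3.142, -0.0, 0.16]
contact_force: [0.3, 1.0, -0.1]
opening: 85.1
gripper_force: 0.2
plane n [ 0.582 -0.001  0.813] elev deg 54.4 centre [-25.   2. 115.] zrange [ 91. 141.] 1034 1448
plane n [ 0.812 -0.003 -0.584] elev deg -35.7 centre [-16.  -1.  57.] zrange [14. 89.] 211 414
```

View pics/tL3.png

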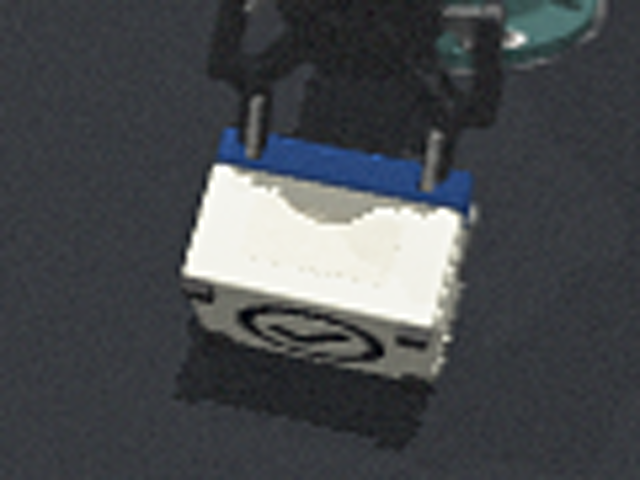

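The ring and tick show on the underside at crop (310,335), so the left box is the stamped one. It stands at 54°. I'll pause, then let it down along the same arc.

```bash
python3 -m crank '[0,0,0,0,0,0,100, 0,0,0,0,0,0,100, 0,0,0,0,0,0,100, 0,0,0,0,0,0,100, 0,0,0,0,0,0,100, 0,0,0,0.003,0,0,100, 0,0,0,0.004,0,0,100, 0,0,0,0.004,0,0,100, 0,0,0,0.004,0,0.0003,100, 0,0,0,0.004,0,0.0003,100, 0,0,0,0.004,0,0.0003,100, 0,0,0,0.0038,0,0.0006,100, 0,0,0,0.004,0,0.0006,100, 0,0,0,0.004,0,0.0007,100, 0,0,0,0.0038,0,0.001,100, 0,0,0,0.0039,0,0.001,100, 0,0,0,0.0039,0,0.001,100]'; python3 -m crank '[0,0,0,0.0057,0,0.002,100, 0,0,0,0.0057,0,0.002,100, 0,0,0,0.0055,0,0.0025,100, 0,0,0,0.0055,0,0.0025,100, 0,0,0,0.0053,0,0.0029,100, 0,0,0,0.0053,0,0.0029,100, 0,0,0,0.005,0,0.0034,100, 0,0,0,0.005,0,0.0034,100, 0,0,0,0.0047,0,0.0038,100, 0,0,0,0.0047,0,0.0038,100, 0,0,0,0.0043,0,0.0042,100, 0,0,0,0.0043,0,0.0042,100, 0,0,0,0.0026,0,0.003,100, 0,0,0,0.0026,0,0.003,100, 0,0,0,0.0026,0,0.003,100, 0,0,0,0.002,0,0.001,100, 0,0,0,0.002,0,0,100, 0,0,0,0.004,0,0,100, 0,0,0,0,0,0,100]'
```

```text
clock: 11.02
tool_pos: [517.1, 96.8, 131.1]
tcp_rot: [-3.141, -0.002, 0.16]
contact_force: [2.9, 0.5, 4.5]
opening: 85.5
gripper_force: 2.5
clock: 13.4
tool_pos: [589.8, 108.3, 82.3]
tcp_rot: [3.141, 0.005, 0.16]
contact_force: [0.3, -0.3, -0.2]
opening: 85.4
gripper_force: 0.0
```

```bash
python3 -m crank '[0,0,0,0.02,0,-0.01,100, 0,0,0,0,0,-0.045,100, 0,0,0,0,0,-0.045,100, 0,0,0,-0.0039,0.0377,0,100, 0,0,0,-0.0039,0.0377,0,100, 0,0,0,-0.0039,0.0377,0,100, 0,0,0,-0.0039,0.0377,0,100, 0,0,0,-0.0039,0.0377,0,100, 0,0,0,-0.0039,0.0377,0,100, 0,0,0,-0.0039,0.0377,0,100, 0,0,0,-0.0038,0.0377,0,100, 0,0,-0.153,0,0,0,100, 0,0,-0.152,0,0,0,100, 0,0,0,0,0,0,100, 0,0,0,0,0,0,100]'; python3 - <<'E'
from h import *
p,d=eyes.camera("top");C=cloud("top",d);X,Y,Z=C[...,0],C[...,1],C[...,2]
b=p.astype(int);blue=(b[...,2]>b[...,0]+50)&(d>0)&(Z>80)&(Z<112)
for nm,sel in(("L",Y>0),("R",Y<0)):
    m=(blue&sel&(X<650)).astype(np.uint8);q=C[m>0]
    print(nm,len(q),cv2.minAreaRect(q[:,:2].astype(np.float32)),q.mean(0))
E
```

```text
clock: 15.28
tool_pos: [628.1, -190.4, 182.8]
tcp_rot: [-3.141, 0.001, 0.463]
contact_force: [0.3, 0.2, 0.4]
opening: 85.2
gripper_force: 0.0
L 290 ((520.8538208007812, 97.11337280273438), (110.61030578613281, 136.91433715820312), 9.046121597290039) [516.3713594  100.71079678  95.35759534]
R 694 ((539.1375122070312, -207.68115234375), (109.51922607421875, 85.49272155761719), 26.02999496459961) [ 540.23099701 -195.1674104    97.52780963]
```

```bash
python3 -m crank '[0,0,0.006,0,0,0.035,100, 0,0,0,0,0,0.035,100, 0,0,0,0,0,0.027,100, 0,0,0,-0.003,0,0,100, 0,0,0,-0.005,0,0,100, 0,0,0,-0.005,0,0,100, 0,0,0,-0.003,0,0,100, 0,0,0,-0.002,0,0,100, 0,0,0,0,0,0,100]';python3 -m crank '[0,0,0,-0.002,0,0,100, 0,0,0,-0.001,0,0,100, 0,0,0,0,0,0,100]'
```

```text
clock: 16.45
tool_pos: [612.7, -198.8, 86.6]
tcp_rot: [3.141, -0.0, 0.459]
contact_force: [0.3, -0.4, 0.1]
opening: 85.2
gripper_force: 0.0
clock: 16.82
tool_pos: [610.6, -199.7, 86.3]
tcp_rot: [3.141, -0.001, 0.459]
contact_force: [0.8, 1.2, -0.3]
opening: 85.3
gripper_force: 0.5
```

```bash
python3 -m crank '[0,0,0,-0.0015,0,0,100, 0,0,0,-0.0039,0,-0.0045,100, 0,0,0,-0.0039,0,-0.0045,100, 0,0,0,-0.0043,0,-0.0042,100, 0,0,0,-0.0043,0,-0.0042,100, 0,0,0,-0.0047,0,-0.0038,100, 0,0,0,-0.0047,0,-0.0038,100, 0,0,0,-0.005,0,-0.0034,100, 0,0,0,-0.005,0,-0.0034,100, 0,0,0,-0.0053,0,-0.0029,100, 0,0,0,-0.0053,0,-0.0029,100, 0,0,0,-0.0055,0,-0.0025,100, 0,0,0,-0.0055,0,-0.0025,100, 0,0,0,-0.0057,0,-0.002,100, 0,0,0,-0.0057,0,-0.002,100, 0,0,0,0,0,0,100]'; python3 tilt.py tR1 550 -230 0.457
```

```text
clock: 18.82
tool_pos: [546.5, -231.5, 133.1]
tcp_rot: [3.142, 0.0, 0.458]
contact_force: [1.0, 0.8, -0.3]
opening: 85.4
gripper_force: 0.4
plane n [ 0.828 -0.003  0.56 ] elev deg 34.1 centre [ 11.   0. 101.] zrange [ 67. 137.] 866 1157
plane n [ 0.83  -0.002  0.557] elev deg 33.9 centre [  4.   8. 106.] zrange [ 66. 137.] 159 291
```

Now 34°; another 20.5° to go (previously, this sequence gave 18.4°, so I'm adding about 2.5°, i.e. 6 mm).

```bash
python3 -m crank '[0,0,0,-0.004,0,-0.0012,100, 0,0,0,-0.0039,0,-0.001,100, 0,0,0,-0.0039,0,-0.001,100, 0,0,0,-0.0038,0,-0.001,100, 0,0,0,-0.004,0,-0.0007,100, 0,0,0,-0.004,0,-0.0006,100, 0,0,0,-0.0038,0,-0.0006,100, 0,0,0,-0.004,0,-0.0003,100, 0,0,0,-0.004,0,-0.0003,100, 0,0,0,-0.004,0,-0.0003,100, 0,0,0,-0.004,0,0,100, 0,0,0,-0.004,0,0,100, 0,0,0,-0.004,0,0,100, 0,0,0,0,0,0,100, 0,0,0,0,0,0,100]';python3 tilt.py tR2 550 -230 0.457
```

```text
clock: 20.75
tool_pos: [501.1, -253.8, 139.9]
tcp_rot: [3.142, -0.0, 0.459]
contact_force: [1.1, -0.0, 0.3]
opening: 85.5
gripper_force: 0.2
plane n [0.593 0.003 0.805] elev deg 53.7 centre [-25.  -0. 115.] zrange [ 91. 141.] 803 1366
plane n [ 0.807  0.    -0.59 ] elev deg -36.2 centre [-20.  -1.  52.] zrange [13. 88.] 356 563
```

View pics/tR2.png

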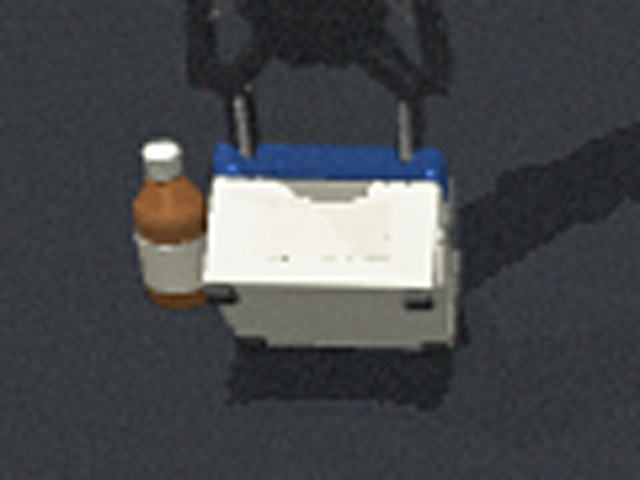

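The right box is at 54° and its underside is blank at crop (330,315), as expected. I'll pause and lower it.

```bash
python3 -m crank '[0,0,0,-0.001,0,0,100, 0,0,0,0,0,0,100, 0,0,0,0,0,0,100, 0,0,0,0,0,0,100, 0,0,0,0,0,0,100, 0,0,0,0.004,0,0,100, 0,0,0,0.004,0,0,100, 0,0,0,0.004,0,0,100, 0,0,0,0.004,0,0.0003,100, 0,0,0,0.004,0,0.0003,100, 0,0,0,0.004,0,0.0003,100, 0,0,0,0.0038,0,0.0006,100, 0,0,0,0.004,0,0.0006,100, 0,0,0,0.004,0,0.0007,100, 0,0,0,0.0038,0,0.001,100, 0,0,0,0.0039,0,0.001,100, 0,0,0,0.0039,0,0.001,100, 0,0,0,0.004,0,0.0012,100]'; python3 -m crank '[0,0,0,0.0057,0,0.002,100, 0,0,0,0.0057,0,0.002,100, 0,0,0,0.0055,0,0.0025,100, 0,0,0,0.0055,0,0.0025,100, 0,0,0,0.0053,0,0.0029,100, 0,0,0,0.0053,0,0.0029,100, 0,0,0,0.005,0,0.0034,100, 0,0,0,0.005,0,0.0034,100, 0,0,0,0.0047,0,0.0038,100, 0,0,0,0.0047,0,0.0038,100, 0,0,0,0.0043,0,0.0042,100, 0,0,0,0.0043,0,0.0042,100, 0,0,0,0.0026,0,0.003,100, 0,0,0,0.0026,0,0.003,100, 0,0,0,0.0026,0,0.003,100, 0,0,0,0.002,0,0.001,100, 0,0,0,0.002,0,0,100, 0,0,0,0.005,0,0,100, 0,0,0,0.015,0,0,100]'
```

```text
clock: 23.05
tool_pos: [549.0, -230.4, 134.0]
tcp_rot: [3.14, -0.004, 0.46]
contact_force: [2.7, 2.9, 6.3]
opening: 85.5
gripper_force: 3.4
clock: 25.42
tool_pos: [627.7, -191.4, 84.5]
tcp_rot: [-3.14, 0.003, 0.457]
contact_force: [1.4, -0.2, -0.5]
opening: 85.6
gripper_force: 0.0
```

```bash
python3 -m crank '[0,0,0,0,0,-0.05,100, 0,0,0,0,0,-0.05,100, 0,0,0.131,0,0,0,100, 0,0,0,-0.0128,-0.0382,0,100, 0,0,0,-0.0128,-0.0382,0,100, 0,0,0,-0.0128,-0.0382,0,100, 0,0,0,-0.0128,-0.0382,0,100, 0,0,0,-0.0128,-0.0382,0,100, 0,0,0,-0.0128,-0.0382,0,100, 0,0,0,-0.0127,-0.0382,0,100, 0,0,0,-0.0127,-0.0382,0,100, 0,0.153,0,0,0,0,100, 0,0.153,0,0,0,0,100, 0,0.153,0,0,0,0,100, 0,0.153,0,0,0,0,100, 0,0,0,0,0,0,100, 0,0,0,0,0,0,100]'; python3 - <<'E'
from h import *
s=readout.sense();print(s["joint_pos"].round(3))
p,d=eyes.camera("top");C=cloud("top",d);X,Y,Z=C[...,0],C[...,1],C[...,2]
b=p.astype(int);blue=(b[...,2]>b[...,0]+50)&(d>0)&(Z>80)&(Z<112)
for nm,sel in(("L",Y>0),("R",Y<0)):
    m=(blue&sel&(X<650)).astype(np.uint8);q=C[m>0]
    print(nm,len(q),cv2.minAreaRect(q[:,:2].astype(np.float32)),q.mean(0))
E
```

```text
clock: 27.55
tool_pos: [411.3, 52.2, 164.4]
tcp_rot: [-3.137, -0.237, 0.324]
contact_force: [0.3, -0.6, 0.2]
opening: 85.4
gripper_force: 0.0
[ 0.073  0.314 -0.348  2.48   0.57   0.153 -2.048]
L 1399 ((520.7359619140625, 97.21915435791016), (110.53204345703125, 137.1935577392578), 8.973389625549316) [517.51641342  98.66201386  97.48142904]
R 1486 ((550.943359375, -231.97654724121094), (109.8689193725586, 138.77218627929688), 26.03163719177246) [ 549.56969216 -229.66401959   97.67775705]
```

Both boxes are undisturbed. A full tilt is out of reach here, so I'll use the tilt reached (0.24 rad) with half-open fingers and descend behind the left box.

```bash
python3 -m crank '[0,0,0,0,0,0,50, 0,0,0,-0.0015,-0.0015,0.0318,50, 0,0,0,-0.0015,-0.0015,0.0318,50, 0,0,0,-0.0015,-0.0015,0.0318,50, 0,0,0,-0.0015,-0.0013,0.0318,50, 0,0,0,0,0,0,50]'; python3 - <<'E'
from h import *
s=readout.sense();print(s["joint_pos"].round(3))
p,d=eyes.camera("scene")
cv2.imwrite("pics/s2.png",cv2.resize(p[90:240,220:420,::-1],(800,600),interpolation=cv2.INTER_CUBIC))
E
```

```text
clock: 28.35
tool_pos: [407.6, 48.0, 86.0]
tcp_rot: [3.127, -0.167, 0.337]
contact_force: [-0.5, 0.0, 0.5]
opening: 42.7
gripper_force: 0.0
[ 0.391  0.622 -0.825  2.489  1.541  0.449 -3.023]
```

View pics/s2.png

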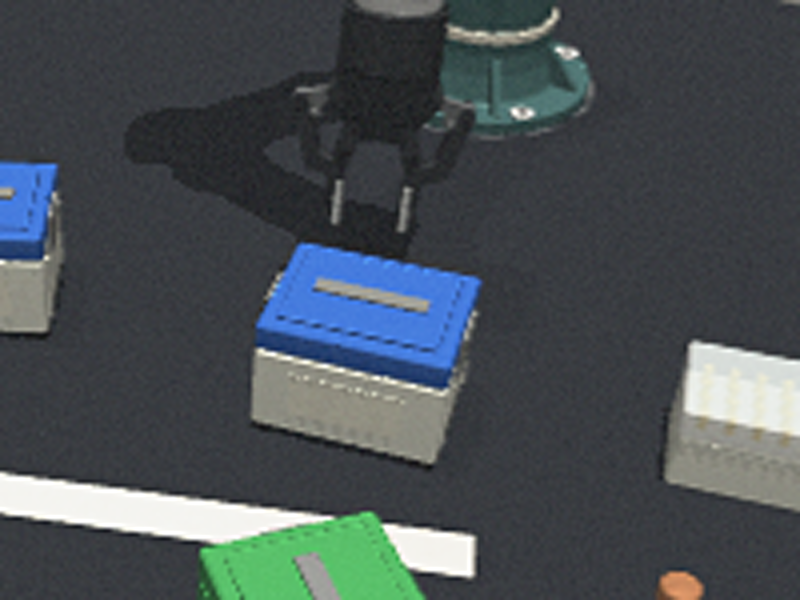

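The hand is still behind the box, at crop (370,200), with the arm folded near its limits. Moving forward eases that, so I'll go forward a little and reduce the tilt.

```bash
python3 -m crank '[0,0,0,0.0091,-0.002,0.0015,25, 0,0,0,0.0091,-0.002,0.0015,25, 0,0,0,0.0091,-0.002,0.0015,25, 0,-0.03,0,0.0091,-0.002,0.0015,25, 0,-0.02,0,0,0,0,25, 0,0,0,0,0,0,25]'; python3 - <<'E'
from h import *
print(readout.sense()["joint_pos"].round(3))
E
```

```text
clock: 29.15
tool_pos: [442.6, 67.3, 89.4]
tcp_rot: [3.116, -0.124, 0.339]
contact_force: [-0.1, 0.5, -0.0]
opening: 21.4
gripper_force: 0.0
[ 0.344  0.635 -0.815  2.383  1.283  0.493 -2.782]
```

```bash
python3 -m crank '[0.025,0,0.012,-0.0018,0,0.0149,25, 0,0,0,-0.0018,0,0.0149,25, 0,0,0,-0.0018,0,0.0149,25, 0,0,0,0,0,0,25, 0,0,0,0,0,0,25]'; python3 - <<'E'
from h import *
s=readout.sense();print(s["joint_pos"].round(3))
v=s["tool_pos"]-[725.7,-69.5,0];print("x'",v[0]*.947+v[1]*.321,"y'",-v[0]*.321+v[1]*.947)
E
```

```text
clock: 29.78
tool_pos: [441.6, 66.6, 44.1]
tcp_rot: [-3.14, -0.122, 0.327]
contact_force: [-0.3, 0.1, 0.8]
opening: 21.2
gripper_force: 0.0
[ 0.308  0.731 -0.748  2.399  1.522  0.462 -2.995]
x' -225.39005163550334 y' 220.05616840375052
```

```bash
python3 -m crank '[0,0,0,0.005,0,0.0006,25, 0,0,0,0.005,0,0.0006,25, 0,0,0,0.005,0,0.0006,25, 0,0,0,0.005,0,0.0006,25, 0,0,0,0.005,0,0.0006,25, 0,0,0,0.005,0,0.0006,25, 0,0,0,0.005,0,0.0006,25, 0,0,0,0.005,0,0.0006,25, 0,0,0,0.005,0,0.0006,25, 0,0,0,0.005,0,0.0006,25, 0,0,0,0.005,0,0.0006,25, 0,0,0,0.005,0,0.0006,25, 0,0,0,0,0,0,25]'; cat > look.py <<'E'
from h import *
s=readout.sense();print(s["joint_pos"].round(3))
v=s["tool_pos"]-[725.7,-69.5,0];print("tcp x'",v[0]*.947+v[1]*.321,"y'",-v[0]*.321+v[1]*.947)
p,d=eyes.camera("top");C=cloud("top",d);X,Y,Z=C[...,0],C[...,1],C[...,2]
b=p.astype(int);blue=(b[...,2]>b[...,0]+50)&(d>0)&(Z>80)&(Z<112)
for nm,sel in(("L",Y>0),("R",Y<0)):
    q=C[blue&sel&(X<760)];r=cv2.minAreaRect(q[:,:2].astype(np.float32))
    v=np.array(r[0])-[725.7,-69.5];print(nm,len(q),np.round(r[0],1),np.round(r[1],1),"yaw",np.radians(r[2]).round(3),"x'",(v[0]*.947+v[1]*.321).round(1),"y'",(-v[0]*.321+v[1]*.947).round(1),"z",q[:,2].mean().round(1))
E
python3 look.py
```

```text
clock: 31.4
tool_pos: [495.5, 83.3, 42.8]
tcp_rot: [-3.142, -0.115, 0.325]
contact_force: [-3.0, -0.9, -0.6]
opening: 21.7
gripper_force: 1.7
[ 0.294  0.762 -0.752  2.275  1.334  0.5   -2.788]
tcp x' -168.96749122237253 y' 218.57808826685385
L 530 [556.  114.6] [110.7 137.2] yaw 0.275 x' -101.6 y' 228.8 z 96.9
R 1426 [ 550.9 -231.4] [109.7 138.6] yaw 0.455 x' -217.5 y' -97.2 z 97.7
```

```bash
python3 -m crank '[0,0,0,0.005,0,0.0006,25, 0,0,0,0.005,0,0.0006,25, 0,0,0,0.005,0,0.0006,25, 0,0,0,0.005,0,0.0006,25, 0,0,0,0.005,0,0.0006,25, 0,0,0,0.005,0,0.0006,25, 0,0,0,0,0,0,25]'; python3 look.py
```

```text
clock: 32.33
tool_pos: [528.2, 96.1, 44.1]
tcp_rot: [-3.138, -0.123, 0.326]
contact_force: [-2.1, 0.1, -2.6]
opening: 21.3
gripper_force: 1.2
[ 0.292  0.785 -0.769  2.204  1.267  0.531 -2.706]
tcp x' -133.84302943811534 y' 220.2337395047628
L 270 [586.  129.9] [109.1 137.5] yaw 0.326 x' -68.3 y' 233.7 z 96.1
R 1156 [ 550.5 -231. ] [109.8 137.1] yaw 0.456 x' -217.8 y' -96.7 z 97.8
```

```bash
python3 -m crank '[0,0,0,0.004,0,0.0005,25, 0,0,0,0.004,0,0.0005,25, 0,0,0,0.003,0,0.0004,25, 0,0,0,0.0015,0,0,25, 0,0,0,0,0,0,25, 0,0,0,-0.006,0,0,25, 0,0,0,-0.02,0,0,25, 0,0,0,-0.03,0,-0.004,25, 0,0,0,-0.03,0,-0.02,25, 0,0,0,0,0,-0.04,25, 0,0,0,0,0,0,25]'; python3 look.py; python3 - <<'E'
from h import *
f=[]
p,d=eyes.camera("top")
cv2.imwrite("pics/end.png",cv2.resize(p[90:260,140:395,::-1],(800,533),interpolation=cv2.INTER_CUBIC))
E
```

```text
clock: 33.75
tool_pos: [453.9, 70.9, 99.8]
tcp_rot: [-3.139, -0.13, 0.326]
contact_force: [0.3, 0.3, -0.0]
opening: 21.2
gripper_force: 0.0
[ 0.36   0.616 -0.811  2.354  1.179  0.467 -2.672]
tcp x' -212.35704902219825 y' 220.22372125048994
L 306 [596.1 133.1] [109.2 136.8] yaw 0.338 x' -57.7 y' 233.4 z 95.2
R 1123 [ 550.9 -231.9] [109.6 138.8] yaw 0.454 x' -217.6 y' -97.6 z 97.7
```

View pics/end.png

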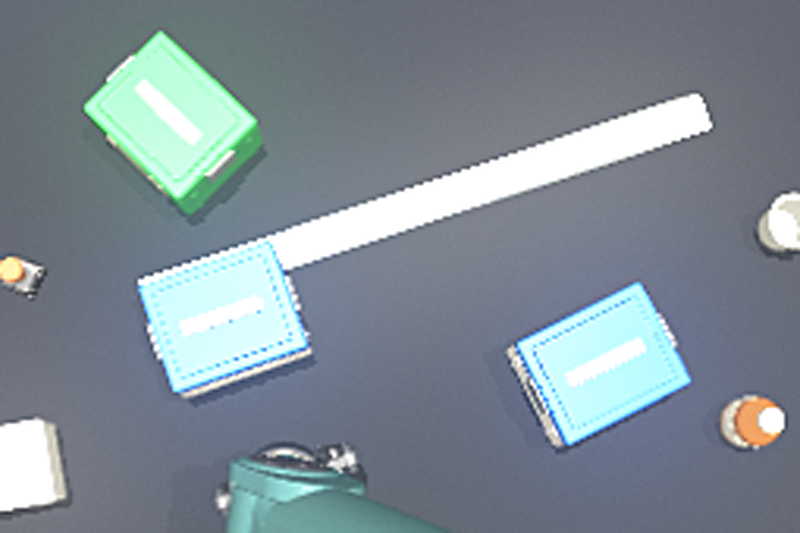

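The stamped box stands square at crop (220,315) with its front edge over the tape, and everything else is where it was. I'll do one last numeric check, then hand in.

```bash
python3 - <<'E'
from h import *
for n in("top","scene"):
    p,d=eyes.camera(n);C=cloud(n,d);X,Y,Z=C[...,0],C[...,1],C[...,2]
    v0=X-725.7;v1=Y+69.5;u=v0*.947+v1*.321;w=-v0*.321+v1*.947
    m=(d>0)&(Z>88)&(Z<110)&(u>-130)&(u<20)&(w>140)&(w<320)
    r=cv2.minAreaRect(np.c_[u[m],w[m]].astype(np.float32));print(n,m.sum(),r,np.median(Z[m]))
E
```

```text
top 1674 ((-57.27017593383789, 233.94424438476562), (110.8664321899414, 143.54446411132812), 0.38655582070350647) 97.82735865427769
scene 1506 ((-54.52784729003906, 232.516357421875), (113.04817962646484, 142.19528198242188), 0.8362866640090942) 98.082018879478
```

Front edge within 3 mm of the tape's centreline, under 1° off square.

```bash
python3 -c "from plant import robot; print(robot.close_job())"
```

```text
the job is handed in; nothing more can be done
None
```

The job is handed in: I tipped the left box to about 54° (stamped), then the right to about 54° (blank), and pushed the left one to the dispatch line, where its front edge is within about 3 mm of the tape's centreline and under 1° off square; the right box is still where it stood, and nothing else looked disturbed.

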